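# Gauge the crossbar gap of a casting bed

### The arm

A 6-joint arm with a two-finger parallel gripper is mounted at the origin on a cart in front of the work surface, level with it; the furniture and walls round the work are solid. World frame = base frame: x ahead of the robot, y to its left, z up, the work surface at z = 0. Lengths are in mm, angles in degrees, forces in N, time in s.
With the tool pointing down it reaches from about 300 to 850 mm from the base axis. Payload 4.2 kg.
Tool frame: the origin (TCP) lies at the very end of the fingers, on their centre line; the grasp point (between the pads) lies 19 mm behind it; z points along the fingers, y is the direction in which the jaws open and shut (so a half turn about z gives the same grasp; the last joint's range is limited). The gripper opens to 91 mm and grips with 3 to 60 N. Pads are 32 mm wide; open, the fingers measure 118 mm over their backs; the gripper's body (76 mm by 178 mm) begins 60 mm behind the grasp point.
Start: joints at [-64.687, 18.312, 89.639, -0, 72.044, -1.146], TCP at [256.203, -514.785, 213.976] pointing down, gripper open.
Joint ranges: [-177.97, 177.97], [-48.28, 115.42], [12.27, 149.76], [-77.06, 257.06], [2.81, 150.46], [-146.56, 146.56]. Speed limits (degrees/s): [147.25, 147.25, 180, 180, 180, 180].

### API

Orientations are given as [roll, pitch, yaw] about the fixed x, y, z axes, in that order (R = Rz(yaw) Ry(pitch) Rx(roll)).
In Python, from workcell import * gives the robot as it stands. The module is installed in compiled form; this text tells all that it offers.
- The arm moves only by the tool servo_tool, never from a script. Its argument "plan" is a list that holds one entry, the list of rows, each a list of 7 numbers: the shift along the tool's x, y, z in mm, then the turn, a rotation vector about the tool's x, y, z in rad, then the opening, from 0 (shut) to 1 (fully open). A call has 1 to 20 rows; each row is the pose to reach, as a shift and turn from the pose commanded when the call began, along the tool's axes at that moment; what a row does not reach only later rows make up. A row lasts 1/10 s, in which the tool goes at most 50 mm and 8.59 degrees, less where a joint would pass 70% of its speed; a pose out of reach is approached as far as the arm can. A call with a gripper value outside its range is refused whole. The fingers move at their own pace and stop on an object; "squeeze" is the grip in N (left out, the last holds). Time passes only in rows, so rows that repeat a pose let the fingers close. It gives the time, the measured TCP pose, the force and the opening at its end, in the units of the state.
- state(): the state, without advancing time (a new reading comes with each control period).
- grab_frame(name): name is "scene" or "top" or "wrist"; returns a dict with "color" (400x640x3 uint8, red, green, blue), "range_z" (400x640 float32, mm along the optical axis (not along the pixel's ray), 0 where there is no reading), "fx", "fy", "cx", "cy" (pixels), "rvec" (rotation vector, rad) and "tvec" (3), from world to camera coordinates, as OpenCV has them; the wrist camera has in their place "tool_from_camera" (4x4, takes a point from camera to tool coordinates, whose origin is the TCP and whose axes are the flange's). Camera axes: x right, y down, z forward; pixel columns grow to the right and rows downward; lengths in mm; the calibration is good to about 2 mm. A picture is of the moment at which its call begins: read the wrist's pose just before it.
- job_done(): hands the job in, once; it reports no verdict.
The state is a dict: "time_s": time; "qpos": joint angles; "qvel": joint speeds; "effort": joint torques, N m; "ee_pos": TCP position; "ee_rot": TCP orientation; "force": force on the tool from outside, world axes, zero at the start; "torque": the same for the moment, N m; "gripper_width": finger opening in mm.
Only numpy, scipy, OpenCV 4.12 (cv2) and the standard library are available. Lean on these libraries where they do the work, as an engineer would, in place of code of your own. Each camera call takes 0.05 s, during which the arm holds its last target.

### The job

Find how high the crossbar of the casting bed stands, using the gauge strips in its channels: starting with the thinnest (yellow tab) and going up one thickness at a time (green, blue, red), push each strip lengthways under the bar until its nose stands well out on the far side, and stop at the first strip that comes up against the bar and will not go under; do not force it, and do not try a thicker one after it. Then leave only the thickest strip that fits under the bar, its nose out on the far side, and draw all the others, the refused one too, back at least 10 mm clear of the bar, lying flat in their channels. Leave the timer on the bench where it is.

Things in the scene. Friction and masses are not known exactly. Their poses are not given: they have to be found in the camera images.
- bed: Grey casting bed, fixed on the bench, 270 mm long (x, away from the robot), 230 wide (y). Origin: centre of its underside. Four channels along x, centred at y = -69, -23, 23, 69 mm, 38 wide; dark floor 12 mm above the origin, ribs between them 3 mm above that floor. Thin posts at x 36, y +-105 mm, 62 high. Steel crossbar over all channels: front face at x = 30 mm, back at 42.
- bar: Steel crossbar, 12 x 226 x 14 mm, clamped rigidly on the posts by black thumb nuts (top 21 mm above the origin). Origin: middle of the lower edge of its front face. The gap from channel floors to its underside is alike in all channels, varies by start, 8.8 to 19.2 mm.
- strip8_tab (a point): Point in the yellow tab of the 8 mm thick aluminium strip (115 long, 36 wide, about 160 g), flat in any one channel. Upright tab at the near end: 10 mm thick, 30 wide, top 44 mm above the strip's underside; point at its middle, 30 above the underside. x: to the square nose, 110 mm ahead of the point, at first 20 to 45 mm short of the bar; z up. Slides in its channel at 1 to 4 N.
- strip12_tab (a point): Point in the green tab of the 12 mm thick aluminium strip (115 long, 36 wide, about 180 g), flat in any one channel. Upright tab at the near end: 10 mm thick, 30 wide, top 44 mm above the strip's underside; point at its middle, 30 above the underside. x: to the square nose, 110 mm ahead of the point, at first 20 to 45 mm short of the bar; z up. Slides in its channel at 1 to 4 N.
- strip16_tab (a point): Point in the blue tab of the 16 mm thick aluminium strip (115 long, 36 wide, about 200 g), flat in any one channel. Upright tab at the near end: 10 mm thick, 30 wide, top 44 mm above the strip's underside; point at its middle, 30 above the underside. x: to the square nose, 110 mm ahead of the point, at first 20 to 45 mm short of the bar; z up. Slides in its channel at 1 to 4 N.
- strip20_tab (a point): Point in the red tab of the 20 mm thick aluminium strip (115 long, 36 wide, about 220 g), flat in any one channel. Upright tab at the near end: 10 mm thick, 30 wide, top 44 mm above the strip's underside; point at its middle, 30 above the underside. x: to the square nose, 110 mm ahead of the point, at first 20 to 45 mm short of the bar; z up. Slides in its channel at 1 to 4 N.
- timer: White kitchen-type timer, 66 x 66 x 18 mm, lying loose on the bench left of the bed; a bystander. Origin: centre of its underside.
Things that resemble listed ones, but are neither listed nor needed, are in the scene too. What is shaped like the part that bears strip12_tab but turquoise is not meant.

How it is judged:
By the outcome, as a careful person would: the job done as asked, in the order asked, and still so for the second after the job is handed in, with the robot touching nothing.
It also fails if it takes over 72 s, if anything falls off the work surface, if the arm or the gripper's body presses on something with over 40 N, if the wrist force passes 120 N, or if a joint passes its speed limit or range.

## Working session

There is one attempt and no reset: what is moved stays moved. The work goes in short steps, Python scripts to look and compute and a tool call to move; the robot and the scene stay as the last step left them, time stands still between calls to the robot, and variables do not carry over. Pictures are saved under pics/ and viewed, and the job is handed in when it is done.

Besides the shell and the picture viewer there is one more tool, called by a JSON object that holds its "api" and its "payload". servo_tool: Moves the arm, as the interface text tells. Its arguments: {"type":"object","properties":{"plan":{"type":"array"},"squeeze":{"type":"number"}},"required":["plan"]}

```bash
mkdir -p pics
cat > h.py <<'E'
from workcell import *
import numpy as np, cv2
def save(n,f): cv2.imwrite(n,cv2.cvtColor(f,cv2.COLOR_RGB2BGR))
def cam(f):
    R,_=cv2.Rodrigues(np.array(f["rvec"],float)); t=np.array(f["tvec"],float).ravel(); return R,t
def ray_plane(f,u,v,z):
    R,t=cam(f); d=R.T@np.array([(u-f["cx"])/f["fx"],(v-f["cy"])/f["fy"],1.]); o=-R.T@t
    return o+d*(z-o[2])/d[2]
def pt(f,u,v):
    R,t=cam(f); z=float(f["range_z"][int(v),int(u)]); return R.T@(np.array([(u-f["cx"])/f["fx"]*z,(v-f["cy"])/f["fy"]*z,z])-t)
E
python3 - <<'E'
from h import *
import pickle
s=state(); print(s)
d={}
for n in ("scene","top"):
    f=grab_frame(n); d[n]=f; save(f"pics/{n}0.png",f["color"]); R,t=cam(f); print(n,-R.T@t,f["fx"])
pickle.dump(d,open("f0.pkl","wb"))
E
```

```text
{'time_s': 0.0, 'qpos': array([-6.46863977e+01,  1.83499978e+01,  8.97054967e+01,  1.45763222e-03,
        7.20454460e+01, -1.14724142e+00]), 'qvel': array([ 0.05727313, -0.06726823,  0.05033401, -0.03078127, -0.06826352,
       -0.0275018 ]), 'effort': array([ 4.00058634e-03, -4.12454689e+01, -2.31971061e+01,  7.31859938e-02,
        4.57126228e-02, -1.29950263e-04]), 'ee_pos': array([ 255.98996565, -514.30334431,  213.14293377]), 'ee_rot': array([-1.79899108e+02, -3.40658426e-03,  2.64603902e+01]), 'force': array([-0.63146182,  0.38995814, -0.69761716]), 'torque': array([ 0.00385391, -0.00198319,  0.01808403]), 'gripper_width': 91.04473933655558}
scene [-117.65165323  798.8630329   701.52904118] 469.28422172355533
top [ 471.44350043  384.23202443 1095.98414432] 505.6441560962454
```

View pics/scene0.png

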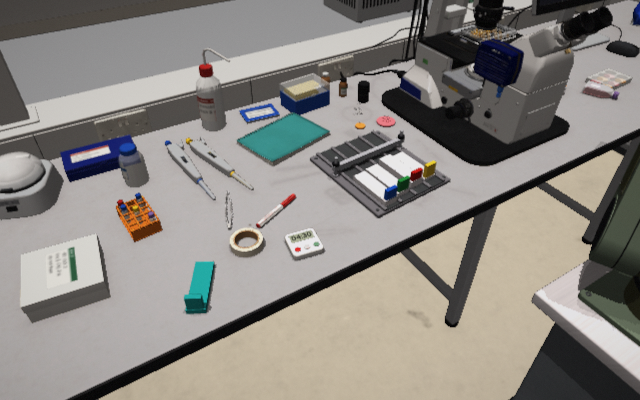

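View pics/top0.png

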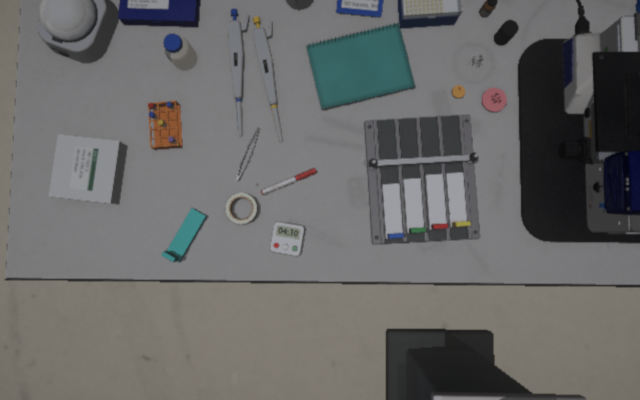

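Run:
```python
from h import *
import pickle
d=pickle.load(open("f0.pkl","rb"))
c=d["top"]["color"][100:260,350:500]; save("pics/topcrop.png",cv2.resize(c,None,fx=4,fy=4,interpolation=cv2.INTER_CUBIC)[:600])
c=d["scene"]["color"][120:220,300:460]; save("pics/scenecrop.png",cv2.resize(c,None,fx=5,fy=5,interpolation=cv2.INTER_CUBIC))
rng={"yellow":(22,35),"green":(45,75),"blue":(105,125),"red":(0,7)}
reg={"top":(100,260,350,500),"scene":(120,220,300,460)}
for n in d:
    f=d[n]; hsv=cv2.cvtColor(f["color"],cv2.COLOR_RGB2HSV); a,b,x0,x1=reg[n]
    for k,(lo,hi) in rng.items():
        m=cv2.inRange(hsv,(lo,120,60),(hi,255,255)); mm=np.zeros_like(m); mm[a:b,x0:x1]=m[a:b,x0:x1]
        nn,l,st,ce=cv2.connectedComponentsWithStats(mm)
        for i in range(1,nn):
            if st[i,4]>15:
                ys,xs=np.where(l==i); P=np.array([pt(f,u,v) for u,v in zip(xs,ys)]); 
                print(n,k,st[i],ce[i].round(1),"plane56",ray_plane(f,*ce[i],56).round(1),"median",np.median(P,0).round(1),"zmax",np.percentile(P[:,2],[5,50,95]).round(1))
```

```text
scene yellow [423 161  13  16 127] [428.8 168.5] plane56 [494. 124.  56.] median [505.2 112.3  44. ] zmax [26.3 44.  58.1]
scene green [398 176  12   7  36] [403.  178.9] plane56 [494.  200.4  56. ] median [493.2 201.3  56.7] zmax [54.3 56.7 58.8]
scene blue [384 185  14  15  69] [389.  190.8] plane56 [476.9 253.5  56. ] median [480.8 252.   55. ] zmax [35.2 55.  59.2]
scene red [410 168  12  13  90] [415.4 173.7] plane56 [494.5 163.7  56. ] median [499.9 158.5  51.5] zmax [36.1 51.5 59. ]
top yellow [455 222  15   5  59] [461.8 223.6] plane56 [507.7 109.4  56. ] median [507.  110.   56.1] zmax [51.5 56.1 58.2]
top blue [388 234  15   5  58] [395.1 235.6] plane56 [482.2 245.2  56. ] median [482.3 245.4  55.9] zmax [52.8 55.9 58.8]
top red [433 224  15   5  66] [439.9 226. ] plane56 [502.5 153.9  56. ] median [502.5 153.6  56. ] zmax [52.7 56.  59.2]
```

View pics/topcrop.png

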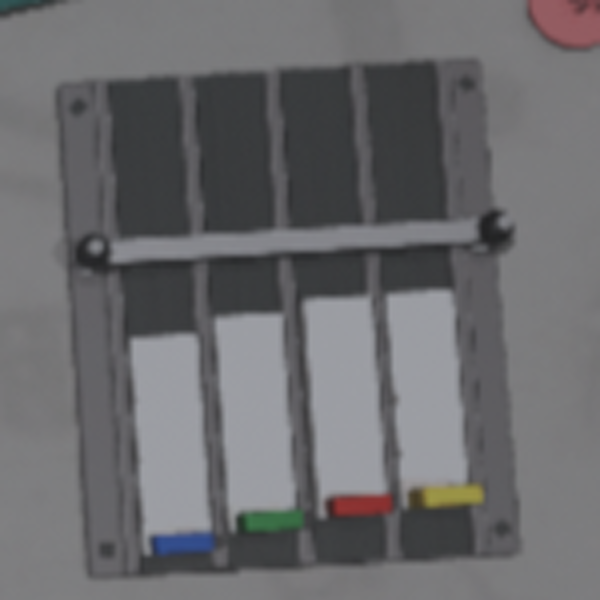

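View pics/scenecrop.png

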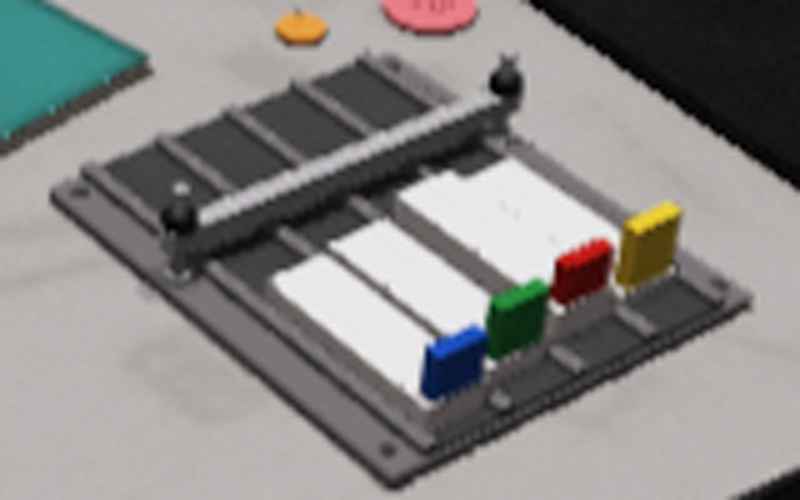

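Run:
```python
from h import *
import pickle
d=pickle.load(open("f0.pkl","rb")); f=d["top"]
print("mine: depth noise")
C=[]
for u,v in [(57,85),(480,60),(520,552),(90,577)]:
    p=ray_plane(f,350+u/4,100+v/4,15); C.append(p); print(p.round(1))
C=np.array(C)
print([np.linalg.norm(C[i]-C[(i+1)%4]).round(1) for i in range(4)])
xd=(C[0]+C[1]-C[2]-C[3]); yd=C[0]+C[3]-C[1]-C[2]
print("yaw",np.degrees(np.arctan2(xd[1],xd[0])),np.degrees(np.arctan2(-yd[0],yd[1])),"centre",C.mean(0))
yaw=np.arctan2(xd[1],xd[0]); R=np.array([[np.cos(yaw),-np.sin(yaw)],[np.sin(yaw),np.cos(yaw)]]); c=C.mean(0)[:2]
# depth cloud in bed frame
for n in d:
    g=d[n]; Rr,t=cam(g); vv,uu=np.mgrid[0:400,0:640]; z=g["range_z"]; 
    P=np.stack([(uu-g["cx"])/g["fx"]*z,(vv-g["cy"])/g["fy"]*z,z],-1).reshape(-1,3)-t; P=(P@Rr)[z.ravel()>0]
    b=(P[:,:2]-c)@R; 
    for nm,sel in [("bartop",(abs(b[:,0]-36)<4)&(abs(b[:,1])<90)),]+[(f"floor{y}",(abs(b[:,0]-90)<20)&(abs(b[:,1]-y)<10)) for y in(-69,-23,23,69)]+[(f"strip{y}",(abs(b[:,0]+60)<20)&(abs(b[:,1]-y)<10)) for y in(-69,-23,23,69)]:
        q=P[sel][:,2]
        print(n,nm,len(q),np.percentile(q,[10,50,90]).round(1))
    sel=(abs(b[:,1])<90)&(abs(b[:,0]-36)<25)&(P[:,2]>26); print("bar x range",np.percentile(b[sel][:,0],[2,50,98]).round(1))
# tabs bed frame
for k,p in dict(y=(461.8,223.6),b=(395.1,235.6),r=(439.9,226),g=(350+272/4,100+520/4)).items():
    P=ray_plane(f,*p,54)[:2]; print(k,P.round(1),((P-c)@R).round(1))
for k,p in dict(barF=(300,248),barB=(300,230),).items():
    P=ray_plane(f,350+p[0]/4,100+p[1]/4,42)[:2]; print(k,((P-c)@R).round(1))
```

```text
mine: depth noise
[729.1 305.4  15. ]
[743.4  77.9  15. ]
[479.   60.8  15. ]
[463.8 287.6  15. ]
[np.float64(228.0), np.float64(265.0), np.float64(227.3), np.float64(265.9)]
yaw 3.7758282575901054 3.7278847139192672 centre [603.83732954 182.91966591  15.        ]
scene bartop 510 [-748.6   29.6   42.3]
scene floor-69 99 [-750.4   10.6   15. ]
scene floor-23 103 [-749.6   12.1   15.3]
scene floor23 106 [-750.4   11.5   15.1]
scene floor69 97 [-752.  -743.6   14.4]
scene strip-69 114 [-752.2 -744.4   23.4]
scene strip-23 140 [-749.7   32.7   34.7]
scene strip23 152 [-751.5   24.6   26.8]
scene strip69 153 [-749.4   28.7   31.1]
bar x range [30.6 34.  44.6]
top bartop 365 [15.3 39.8 42.5]
top floor-69 174 [ 9.5 12.2 14.3]
top floor-23 176 [ 9.7 12.3 14.7]
top floor23 168 [ 9.5 12.4 14.9]
top floor69 167 [ 9.1 11.7 14.5]
top strip-69 180 [17.3 19.9 22.8]
top strip-23 182 [29.4 31.9 34.6]
top strip23 176 [21.5 24.1 26.7]
top strip69 181 [25.3 27.9 30.5]
bar x range [30.7 35.9 42.8]
y [507.8 108.9] [-100.7  -67.5]
b [482.1 244.9] [-117.4   69.9]
r [502.5 153.5] [-103.   -22.7]
g [494.  198.1] [-108.6   22.4]
barF [32.4 -4.6]
barB [41.9 -5.3]
```

{"api": "servo_tool", "payload": {"plan": [[[358,-508,0,0,0,-1.175,1],[358,-508,0,0,0,-1.175,1],[358,-508,0,0,0,-1.175,1],[358,-508,0,0,0,-1.175,1],[358,-508,0,0,0,-1.175,1],[358,-508,0,0,0,-1.175,1],[358,-508,0,0,0,-1.175,1],[358,-508,0,0,0,-1.175,1],[358,-508,0,0,0,-1.175,1],[358,-508,0,0,0,-1.175,1],[358,-508,0,0,0,-1.175,1],[358,-508,0,0,0,-1.175,1],[358,-508,0,0,0,-1.175,1],[510,-500,-20,0,0,-1.175,0.5],[510,-500,-20,0,0,-1.175,0.5],[510,-500,-20,0,0,-1.175,0.5],[510,-500,-20,0,0,-1.175,0.5],[510,-500,-20,0,0,-1.175,0.5],[510,-500,-20,0,0,-1.175,0.5]]]}}

```text
time_s: 2.0
ee_pos: [488.5, 159.5, 233.3]
ee_rot: [-179.9, 0.0, 93.8]
force: [0.4, -0.5, 0.6]
gripper_width: 47.1
```

```bash
cat >> h.py <<'E'
from scipy.spatial.transform import Rotation as Ro
def T():
    s=state(); M=np.eye(4); M[:3,:3]=Ro.from_euler("xyz",s["ee_rot"],degrees=True).as_matrix(); M[:3,3]=s["ee_pos"]; return M,s
def wrist(name):
    M,s=T(); f=grab_frame("wrist"); X=M@np.array(f["tool_from_camera"]); Rc=X[:3,:3].T
    f["rvec"]=cv2.Rodrigues(Rc)[0]; f["tvec"]=-Rc@X[:3,3]; save(name,f["color"]); return f,s
E
python3 - <<'E'
from h import *
import pickle
f,s=wrist("pics/w1.png"); pickle.dump(f,open("w1.pkl","wb")); print(s["time_s"],s["ee_pos"],s["ee_rot"],s["force"],s["qpos"],s["gripper_width"])
R,t=cam(f);print(-R.T@t)
E
```

```text
2.0 [488.51900515 159.46887877 233.31617407] [-1.79866593e+02  4.11775986e-02  9.37727395e+01] [ 0.36200857 -0.46796612  0.61343605] [ 1.68026716e+01  1.21559965e+01  9.54064995e+01 -1.05221192e-02
  7.25767602e+01  1.30331428e+01] 47.0748487444021
[485.8441952  227.20997459 404.35808449]
```

View pics/w1.png

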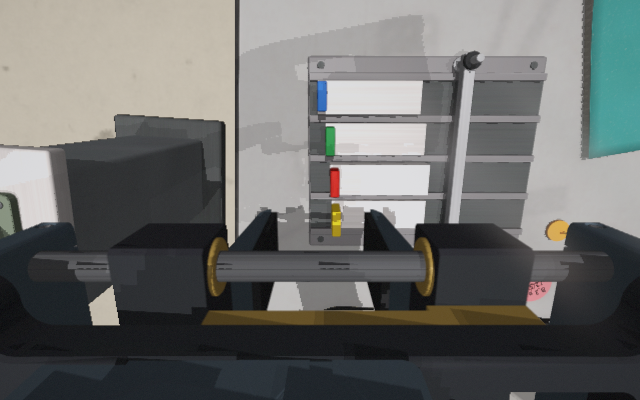

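Run:
```python
from h import *
import pickle
f=pickle.load(open("w1.pkl","rb"))
c=f["color"][45:250,300:560]; save("pics/w1c.png",cv2.resize(c,None,fx=2.9,fy=2.9,interpolation=cv2.INTER_CUBIC))
hsv=cv2.cvtColor(f["color"],cv2.COLOR_RGB2HSV)
for k,(lo,hi) in {"yellow":(22,35),"green":(45,75),"blue":(105,125),"red":(0,7)}.items():
    m=cv2.inRange(hsv,(lo,130,60),(hi,255,255)); m[:60]=0;m[238:]=0;m[:,:305]=0;m[:,360:]=0
    ys,xs=np.where(m>0); P=np.array([pt(f,u,v) for u,v in zip(xs,ys)]); P=P[(P[:,2]>52)&(P[:,2]<60)]
    print(k,(xs.min(),xs.max(),ys.min(),ys.max()),"median top pts",np.median(P,0).round(1), "x",np.percentile(P[:,0],[3,97]).round(1),"y",np.percentile(P[:,1],[3,97]).round(1))
# bar: high points
Rr,t=cam(f); vv,uu=np.mgrid[0:400,0:640]; z=f["range_z"]
P=np.stack([(uu-f["cx"])/f["fx"]*z,(vv-f["cy"])/f["fy"]*z,z],-1).reshape(-1,3)-t; P=(P@Rr)[z.ravel()>0]
b=P[(P[:,0]>600)&(P[:,0]<680)&(P[:,2]>34)&(P[:,2]<48)&(P[:,1]>110)&(P[:,1]<270)]
pc=np.polyfit(b[:,1],b[:,0],1); print("bar x=",pc,"yaw",np.degrees(np.arctan(-pc[0])),"z",np.percentile(b[:,2],[10,50,90]), "w",np.percentile(b[:,0]-np.polyval(pc,b[:,1]),[2,98]))
for y in (130,180,220): print(y,np.polyval(pc,y))
```

```text
yellow (np.int64(331), np.int64(340), np.int64(204), np.int64(236)) median top pts [510.5 107.9  56.1] x [505.8 515.7] y [ 93.7 121.5]
green (np.int64(326), np.int64(333), np.int64(127), np.int64(155)) median top pts [496.9 198.4  56.3] x [492.7 501.1] y [184.4 212.2]
blue (np.int64(317), np.int64(326), np.int64(81), np.int64(110)) median top pts [484.9 244.   56.1] x [480.4 489.5] y [230.1 257. ]
red (np.int64(330), np.int64(338), np.int64(168), np.int64(197)) median top pts [505.5 153.6  56.2] x [501.2 509.9] y [139.3 167.1]
bar x= [-6.25377454e-02  6.54606393e+02] yaw 3.57848860580613 z [37.43834804 40.20773727 41.29716786] w [-5.03996812  6.78530212]
130 646.4764856656134
180 643.3495983967131
220 640.8480885815928
```

View pics/w1c.png

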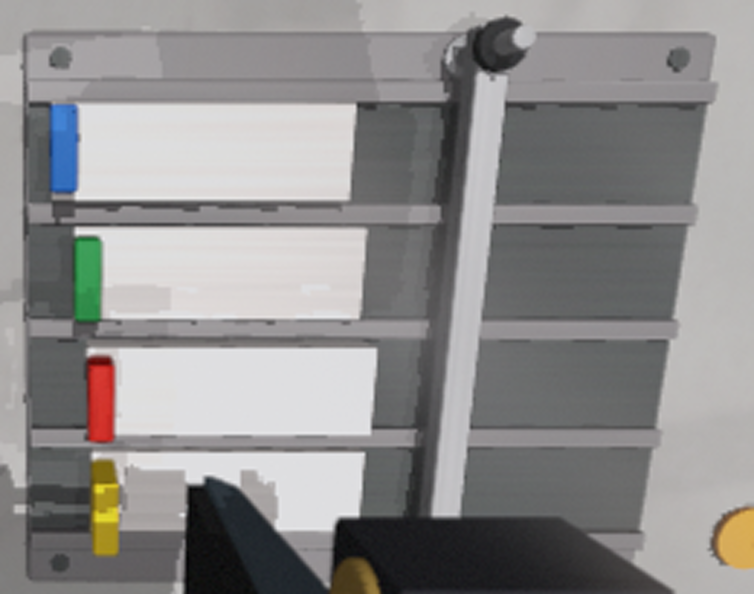

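{"api": "servo_tool", "payload": {"plan": [[[-52,18,90,0,0,0,0.5],[-52,18,90,0,0,0,0.5],[-52,18,120,0,0,0,0.5],[-52,18,150,0,0,0,0.4],[-52,18,165,0,0,0,0.4],[-52,18,165,0,0,0,0.4]]], "squeeze": 8}}

```text
time_s: 2.65
ee_pos: [508.4, 108.4, 67.3]
ee_rot: [-179.7, 0.0, 93.7]
force: [0.1, -0.5, 0.3]
gripper_width: 36.4
```

Run:
```python
from h import *
f,s=wrist("pics/w2.png"); print(s["time_s"],s["ee_pos"],s["ee_rot"],s["force"],s["gripper_width"])
f=grab_frame("scene"); save("pics/s2.png",cv2.resize(f["color"][80:240,280:480],None,fx=3.5,fy=3.5,interpolation=cv2.INTER_CUBIC))
```

```text
2.65 [508.40353615 108.39869739  67.29313609] [-1.79693704e+02  4.38182334e-02  9.37429333e+01] [ 0.07675473 -0.5449678   0.31551758] 36.4460064405603
```

View pics/w2.png

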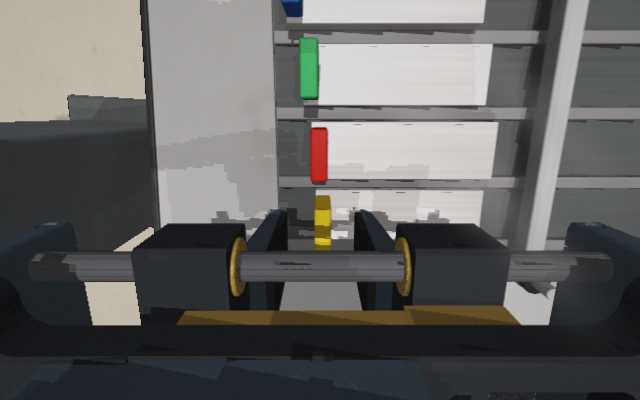

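View pics/s2.png

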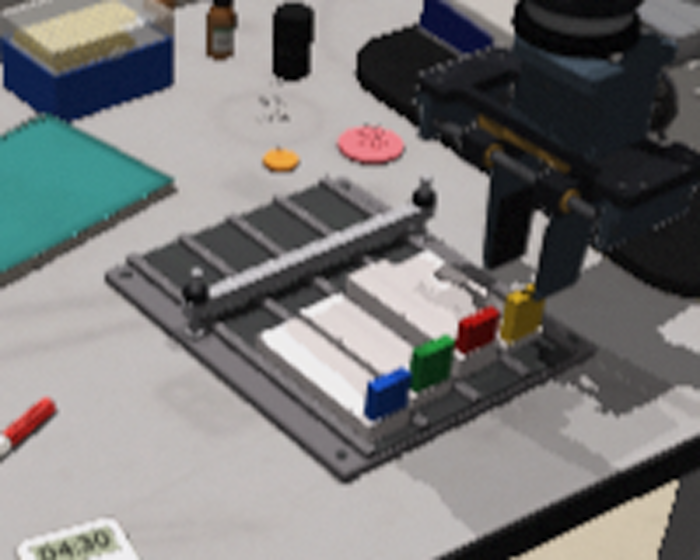

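{"api": "servo_tool", "payload": {"plan": [[[0,0,15,0,0,0,0.4],[0,0,30,0,0,0,0.4],[0,0,31,0,0,0,0.3],[0,0,31,0,0,0,0.0],[0,0,31,0,0,0,0.0],[0,0,31,0,0,0,0.0],[0,0,31,0,0,0,0.0],[0,0,31,0,0,0,0.0]]], "squeeze": 8}}

```text
time_s: 3.55
ee_pos: [511.7, 109.5, 39.1]
ee_rot: [179.9, -0.0, 93.8]
force: [-2.2, -0.0, 5.7]
gripper_width: 9.8
```

{"api": "servo_tool", "payload": {"plan": [[[0,0,0,0,0,0,0.0],[0,0,0,0,0,0,0.0]]]}}

```text
time_s: 3.75
ee_pos: [511.6, 109.5, 39.0]
ee_rot: [179.9, -0.0, 93.8]
force: [-2.1, -0.7, 6.6]
gripper_width: 9.7
```

Run:
```python
from h import *
f,s=wrist("pics/w3.png"); print(s["time_s"],s["ee_pos"],s["ee_rot"],s["force"],s["torque"],s["gripper_width"])
f=grab_frame("scene"); save("pics/s3.png",cv2.resize(f["color"][80:240,280:480],None,fx=3.5,fy=3.5,interpolation=cv2.INTER_CUBIC))
```

```text
3.75 [511.64581834 109.45698684  39.04207714] [ 1.79941575e+02 -5.81785715e-03  9.37816323e+01] [-2.09549955 -0.68623994  6.58201622] [-0.06807068  0.35065541 -0.03012919] 9.655351116858261
```

View pics/s3.png

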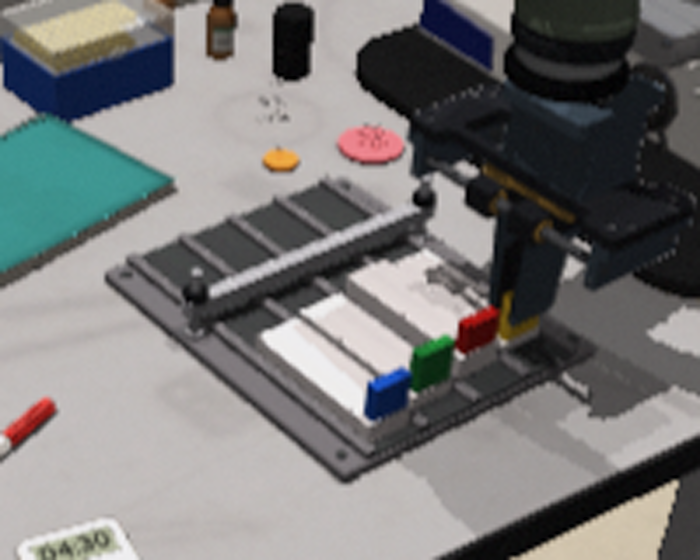

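{"api": "servo_tool", "payload": {"plan": [[[0,0,1,0,0,0,0.2],[0,0,2,0,0,0,0.2],[0,0,2,0,0,0,0.2],[0,0,2,0,0,0,0.2],[0,0,2,0,0,0,0.2],[0,0,2,0,0,0,0.0],[0,0,2,0,0,0,0.0],[0,0,2,0,0,0,0.0],[0,0,2,0,0,0,0.0]]], "squeeze": 6}}

```text
time_s: 4.75
ee_pos: [511.4, 109.4, 35.9]
ee_rot: [180.0, 0.0, 93.8]
force: [0.1, -0.2, -0.7]
gripper_width: 9.9
```

{"api": "servo_tool", "payload": {"plan": [[[0,3,0,0,0,0,0],[0,6,0,0,0,0,0],[0,9,0,0,0,0,0],[0,12,0,0,0,0,0],[0,15,0,0,0,0,0],[0,18,0,0,0,0,0],[0,21,0,0,0,0,0],[0,23,0,0,0,0,0],[0,25,0,0,0,0,0]]]}}

```text
time_s: 5.65
ee_pos: [536.5, 111.0, 35.9]
ee_rot: [-180.0, 0.0, 93.8]
force: [-1.5, -0.8, -0.7]
gripper_width: 10.0
```

{"api": "servo_tool", "payload": {"plan": [[[0,3,0,0,0,0,0],[0,6,0,0,0,0,0],[0,9,0,0,0,0,0],[0,13,0,0,0,0,0],[0,17,0,0,0,0,0],[0,21,0,0,0,0,0],[0,25,0,0,0,0,0],[0,29,0,0,0,0,0],[0,33,0,0,0,0,0],[0,37,0,0,0,0,0],[0,37,0,0,0,0,0]]]}}

```text
time_s: 6.75
ee_pos: [574.0, 113.5, 35.9]
ee_rot: [180.0, 0.0, 93.8]
force: [0.2, -1.0, -1.1]
gripper_width: 9.8
```

Run:
```python
from h import *
f,s=wrist("pics/w4.png"); print(s["time_s"],s["ee_pos"],s["ee_rot"],s["force"],s["torque"],s["gripper_width"])
f=grab_frame("scene"); save("pics/s4.png",cv2.resize(f["color"][80:240,280:480],None,fx=3.5,fy=3.5,interpolation=cv2.INTER_CUBIC))
```

```text
6.75 [574.00880223 113.51160717  35.93006282] [1.79953902e+02 1.11819313e-03 9.37774206e+01] [ 0.24996361 -0.95069596 -1.09726498] [ 0.01146778  0.00483552 -0.00670708] 9.833479940055026
```

View pics/s4.png

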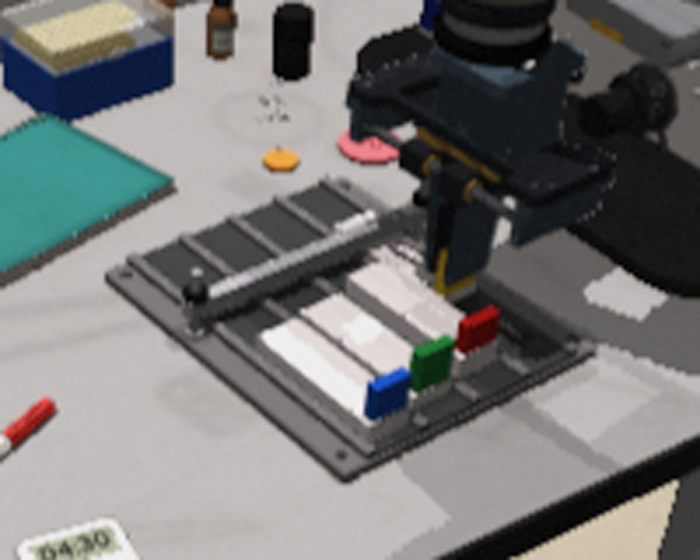

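View pics/w4.png

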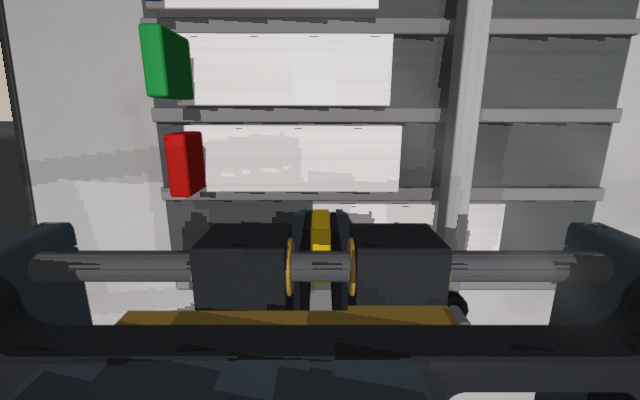

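{"api": "servo_tool", "payload": {"plan": [[[0,0,0,0,0,0,0.3],[0,0,0,0,0,0,0.35],[0,0,-20,0,0,0,0.4],[0,0,-45,0,0,0,0.4],[40,-30,-45,0,0,0,0.4],[80,-60,-45,0,0,0,0.4],[89,-71,-45,0,0,0,0.4],[89,-71,-45,0,0,0,0.4],[89,-71,-30,0,0,0,0.4],[89,-71,-25,0,0,0,0.4],[89,-71,-25,0,0,0,0.4]]]}}

```text
time_s: 7.95
ee_pos: [496.9, 196.6, 60.1]
ee_rot: [-179.9, 0.0, 93.7]
force: [0.6, 0.3, 0.1]
gripper_width: 36.9
```

Run:
```python
from h import *
f,s=wrist("pics/w5.png"); print(s["time_s"],s["ee_pos"],s["ee_rot"],s["force"],s["torque"],s["gripper_width"])
```

```text
7.95 [496.87571291 196.55549084  60.14244133] [-1.79921871e+02  4.90653003e-02  9.37191990e+01] [0.57916998 0.26995068 0.10361188] [-0.0391012  -0.12595104 -0.02377884] 36.917009571318076
```

View pics/w5.png

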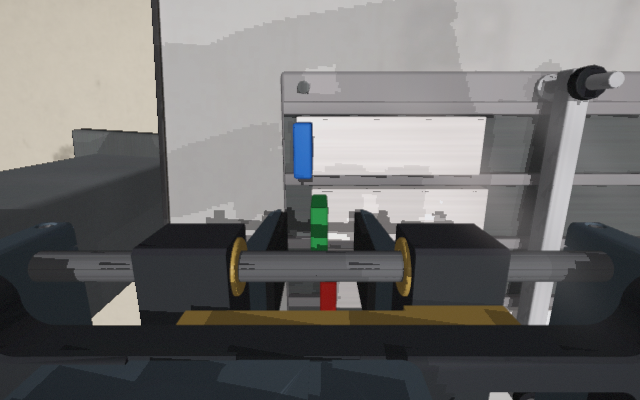

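{"api": "servo_tool", "payload": {"plan": [[[0,0,15,0,0,0,0.4],[0,0,25,0,0,0,0.3],[0,0,25,0,0,0,0.2],[0,0,25,0,0,0,0.2],[0,0,25,0,0,0,0.2],[0,0,25,0,0,0,0.0],[0,0,25,0,0,0,0.0],[0,0,25,0,0,0,0.0],[0,0,25,0,0,0,0.0]]]}}

```text
time_s: 8.9
ee_pos: [496.7, 197.7, 36.4]
ee_rot: [180.0, -0.0, 93.8]
force: [0.2, -0.7, 4.2]
gripper_width: 10.1
```

{"api": "servo_tool", "payload": {"plan": [[[0,3,0,0,0,0,0],[0,6,0,0,0,0,0],[0,9,0,0,0,0,0],[0,12,0,0,0,0,0],[0,15,0,0,0,0,0],[0,18,0,0,0,0,0],[0,21,0,0,0,0,0],[0,23,0,0,0,0,0],[0,24,0,0,0,0,0]]]}}

```text
time_s: 9.8
ee_pos: [519.0, 199.0, 36.3]
ee_rot: [-179.8, 0.0, 93.8]
force: [-4.4, -1.1, 7.5]
gripper_width: 10.1
```

{"api": "servo_tool", "payload": {"plan": [[[0,1,0,0,0,0,0],[0,2,0,0,0,0,0],[0,3,0,0,0,0,0],[0,4,0,0,0,0,0]]]}}

```text
time_s: 10.2
ee_pos: [522.9, 199.2, 36.3]
ee_rot: [-179.8, 0.0, 93.8]
force: [-5.0, -0.7, 7.3]
gripper_width: 10.4
```

{"api": "servo_tool", "payload": {"plan": [[[0,1,-0.4,0,0,0,0],[0,2,-0.4,0,0,0,0],[0,3,-0.4,0,0,0,0]]]}}

```text
time_s: 10.5
ee_pos: [527.0, 199.5, 36.4]
ee_rot: [-179.9, 0.0, 93.8]
force: [-4.0, 0.8, 4.8]
gripper_width: 10.1
```

{"api": "servo_tool", "payload": {"plan": [[[0,1,0,0,0,0,0],[0,2,0,0,0,0,0],[0,3,0,0,0,0,0]]]}}

```text
time_s: 10.8
ee_pos: [530.4, 199.8, 36.3]
ee_rot: [-180.0, 0.0, 93.8]
force: [-2.9, -1.4, 5.0]
gripper_width: 10.0
```

{"api": "servo_tool", "payload": {"plan": [[[0,1,0,0,0,0,0],[0,2,0,0,0,0,0],[0,3,0,0,0,0,0],[0,4,0,0,0,0,0]]]}}

```text
time_s: 11.2
ee_pos: [534.5, 200.1, 36.3]
ee_rot: [-180.0, 0.0, 93.8]
force: [-3.3, -0.6, 5.7]
gripper_width: 9.9
```

Run:
```python
from h import *
f,s=wrist("pics/w6.png"); print(s["time_s"],s["ee_pos"],s["force"])
save("pics/w6c.png",cv2.resize(f["color"][60:240,250:640],None,fx=2,fy=2))
```

```text
11.2 [534.50066417 200.07314352  36.31816083] [-3.32544412 -0.58791054  5.66160491]
```

View pics/w6c.png

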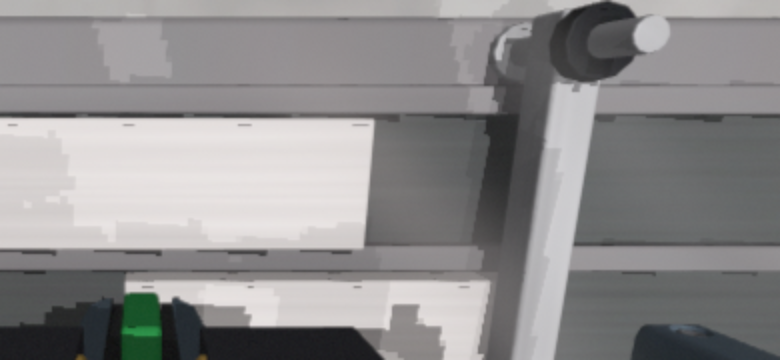

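{"api": "servo_tool", "payload": {"plan": [[[0,1,-0.2,0,0,0,0],[0,3,-0.2,0,0,0,0],[0,5,-0.2,0,0,0,0],[0,7,-0.2,0,0,0,0]]]}}

```text
time_s: 11.65
ee_pos: [541.9, 200.6, 36.3]
ee_rot: [180.0, 0.0, 93.8]
force: [-2.2, -0.4, 1.2]
gripper_width: 10.0
```

{"api": "servo_tool", "payload": {"plan": [[[0,3,0,0,0,0,0],[0,6,0,0,0,0,0],[0,9,0,0,0,0,0],[0,12,0,0,0,0,0],[0,15,0,0,0,0,0],[0,18,0,0,0,0,0],[0,21,0,0,0,0,0],[0,24,0,0,0,0,0],[0,25,0,0,0,0,0],[0,25,0,0,0,0,0]]]}}

```text
time_s: 12.65
ee_pos: [566.6, 202.2, 36.4]
ee_rot: [180.0, 0.0, 93.8]
force: [-0.3, 0.2, -1.5]
gripper_width: 9.9
```

Run:
```python
from h import *
f,s=wrist("pics/w7.png"); print(s["time_s"],s["ee_pos"],s["force"],s["gripper_width"])
```

```text
12.65 [566.55544259 202.19883871  36.44291551] [-0.3295601   0.24473538 -1.54695521] 9.871394179396665
```

View pics/w7.png

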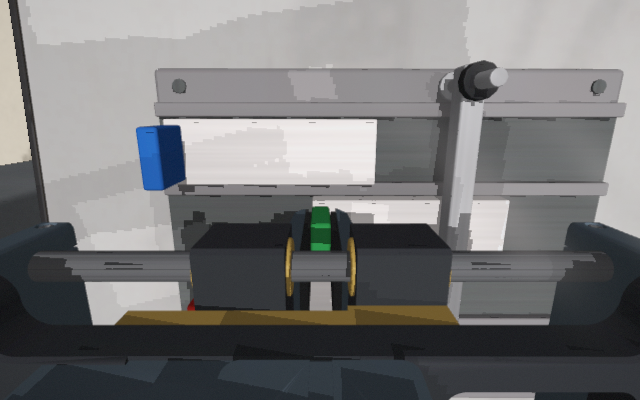

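{"api": "servo_tool", "payload": {"plan": [[[0,0,0,0,0,0,0.3],[0,0,0,0,0,0,0.35],[0,0,-20,0,0,0,0.4],[0,0,-45,0,0,0,0.4],[20,-35,-45,0,0,0,0.4],[47,-75,-45,0,0,0,0.4],[47,-78,-45,0,0,0,0.4],[47,-78,-45,0,0,0,0.4],[47,-78,-30,0,0,0,0.4],[47,-78,-25,0,0,0,0.4],[47,-78,-25,0,0,0,0.4]]]}}

```text
time_s: 13.8
ee_pos: [485.9, 243.3, 60.8]
ee_rot: [-179.9, 0.0, 93.7]
force: [-0.0, 0.7, -0.1]
gripper_width: 36.4
```

Run:
```python
from h import *
f,s=wrist("pics/w8.png"); print(s["time_s"],s["ee_pos"],s["ee_rot"],s["force"],s["torque"],s["gripper_width"])
f=grab_frame("scene"); save("pics/s8.png",cv2.resize(f["color"][80:240,280:480],None,fx=3.5,fy=3.5,interpolation=cv2.INTER_CUBIC))
```

```text
13.8 [485.90455602 243.31613551  60.76307471] [-1.79933404e+02  4.18103294e-02  9.37259669e+01] [-0.02803705  0.68157235 -0.08465327] [ 0.00609182 -0.13943084 -0.02044342] 36.39096080861811
```

View pics/w8.png

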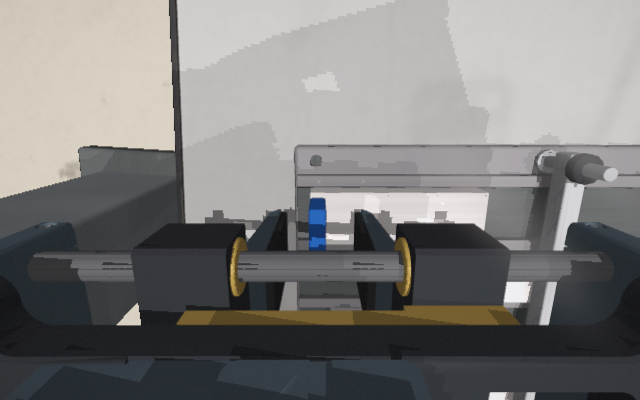

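View pics/s8.png

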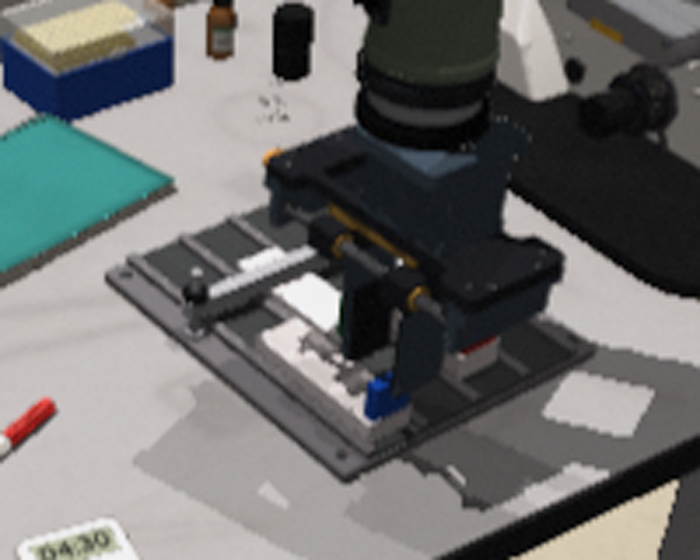

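{"api": "servo_tool", "payload": {"plan": [[[0,0,15,0,0,0,0.4],[0,0,24,0,0,0,0.3],[0,0,24,0,0,0,0.2],[0,0,24,0,0,0,0.2],[0,0,24,0,0,0,0.2],[0,0,24,0,0,0,0.2],[0,0,24,0,0,0,0.2],[0,0,24,0,0,0,0.0],[0,0,24,0,0,0,0.0],[0,0,24,0,0,0,0.0],[0,0,24,0,0,0,0.0]]]}}

```text
time_s: 15.0
ee_pos: [485.2, 243.9, 37.7]
ee_rot: [-180.0, 0.0, 93.8]
force: [-1.9, -0.8, 2.6]
gripper_width: 10.2
```

{"api": "servo_tool", "payload": {"plan": [[[0,3,0,0,0,0,0],[0,6,0,0,0,0,0],[0,9,0,0,0,0,0],[0,12,0,0,0,0,0],[0,15,0,0,0,0,0],[0,18,0,0,0,0,0],[0,21,0,0,0,0,0],[0,24,0,0,0,0,0],[0,27,0,0,0,0,0],[0,29,0,0,0,0,0],[0,30,0,0,0,0,0],[0,31,0,0,0,0,0]]]}}

```text
time_s: 16.2
ee_pos: [516.1, 245.9, 37.7]
ee_rot: [-179.9, 0.0, 93.8]
force: [-4.3, -0.2, 5.6]
gripper_width: 9.9
```

{"api": "servo_tool", "payload": {"plan": [[[0,1,0,0,0,0,0],[0,2,0,0,0,0,0],[0,2,0,0,0,0,0]]]}}

```text
time_s: 16.5
ee_pos: [518.4, 246.1, 37.7]
ee_rot: [-180.0, 0.0, 93.8]
force: [-3.9, -0.2, 6.0]
gripper_width: 9.8
```

{"api": "servo_tool", "payload": {"plan": [[[0,1,-0.4,0,0,0,0],[0,2,-0.4,0,0,0,0],[0,2,-0.4,0,0,0,0]]]}}

```text
time_s: 16.8
ee_pos: [520.9, 246.3, 37.7]
ee_rot: [180.0, 0.0, 93.8]
force: [-0.7, -0.8, 0.4]
gripper_width: 10.0
```

Run:
```python
from h import *
f,s=wrist("pics/w9.png"); print(s["time_s"],s["ee_pos"],s["force"])
save("pics/w9c.png",cv2.resize(f["color"][100:280,250:640],None,fx=2,fy=2))
```

```text
16.8 [520.89563609 246.25153749  37.71178578] [-0.72969033 -0.79080948  0.44536494]
```

View pics/w9c.png

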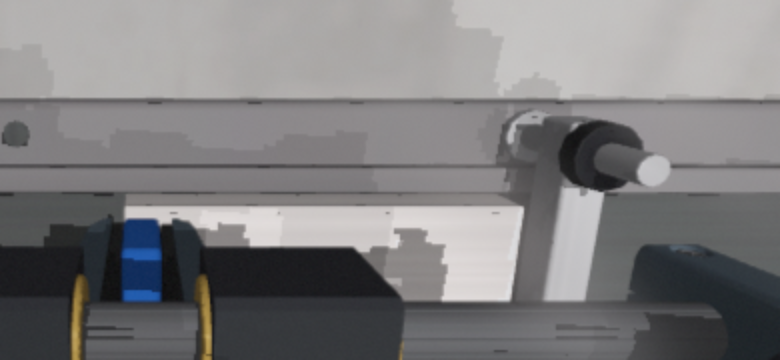

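{"api": "servo_tool", "payload": {"plan": [[[0,1,0,0,0,0,0],[0,1,0,0,0,0,0]]]}}

```text
time_s: 17.05
ee_pos: [521.8, 246.3, 37.7]
ee_rot: [180.0, 0.0, 93.8]
force: [-0.4, -0.3, -2.1]
gripper_width: 10.1
```

{"api": "servo_tool", "payload": {"plan": [[[0,1,0,0,0,0,0],[0,1,0,0,0,0,0]]]}}

```text
time_s: 17.25
ee_pos: [522.5, 246.4, 37.7]
ee_rot: [180.0, 0.0, 93.8]
force: [-0.3, -1.0, -1.7]
gripper_width: 10.2
```

{"api": "servo_tool", "payload": {"plan": [[[0,1,0,0,0,0,0],[0,1,0,0,0,0,0]]]}}

```text
time_s: 17.45
ee_pos: [522.6, 246.3, 37.7]
ee_rot: [-179.9, 0.0, 93.8]
force: [-3.3, 1.1, -0.2]
gripper_width: 10.1
```

{"api": "servo_tool", "payload": {"plan": [[[0,1,0,0,0,0,0],[0,1,0,0,0,0,0]]]}}

```text
time_s: 17.65
ee_pos: [522.6, 246.3, 37.7]
ee_rot: [-179.8, 0.0, 93.8]
force: [-5.9, 0.4, 1.6]
gripper_width: 10.1
```

{"api": "servo_tool", "payload": {"plan": [[[0,1,0,0,0,0,0],[0,1,0,0,0,0,0]]]}}

```text
time_s: 17.85
ee_pos: [522.6, 246.2, 37.6]
ee_rot: [-179.7, 0.0, 93.8]
force: [-8.6, 0.4, 3.6]
gripper_width: 10.1
```

Run:
```python
from h import *
f,s=wrist("pics/w10.png"); print(s["time_s"],s["ee_pos"],s["force"])
save("pics/w10c.png",cv2.resize(f["color"][100:280,250:640],None,fx=2,fy=2))
```

```text
17.85 [522.55254735 246.23334955  37.62983014] [-8.57576782  0.39521097  3.59723736]
```

View pics/w10c.png

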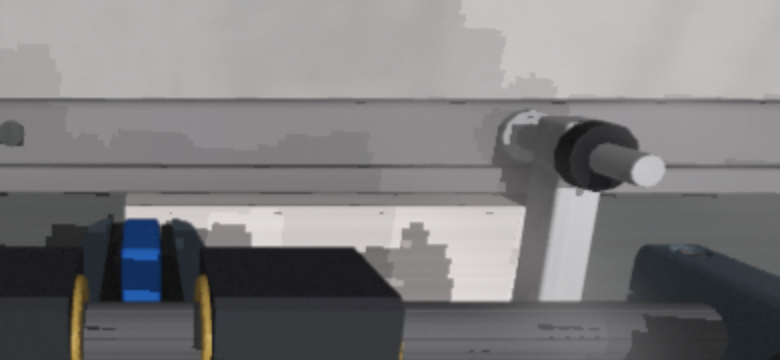

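{"api": "servo_tool", "payload": {"plan": [[[0,-3,0,0,0,0,0],[0,-6,0,0,0,0,0],[0,-10,0,0,0,0,0],[0,-14,0,0,0,0,0],[0,-18,0,0,0,0,0],[0,-22,0,0,0,0,0],[0,-26,0,0,0,0,0],[0,-30,0,0,0,0,0],[0,-33,0,0,0,0,0],[0,-33,0,0,0,0,0],[0,-33,0,0,0,0,0]]]}}

```text
time_s: 19.0
ee_pos: [492.5, 244.4, 38.0]
ee_rot: [180.0, 0.0, 93.8]
force: [0.4, 0.6, -1.5]
gripper_width: 10.1
```

Run:
```python
from h import *
f,s=wrist("pics/w11.png"); print(s["time_s"],s["ee_pos"],s["force"])
save("pics/w11c.png",cv2.resize(f["color"][100:280,250:640],None,fx=2,fy=2))
```

```text
19.0 [492.45695379 244.41122434  37.97882144] [ 0.40625965  0.56015315 -1.52805655]
```

View pics/w11c.png

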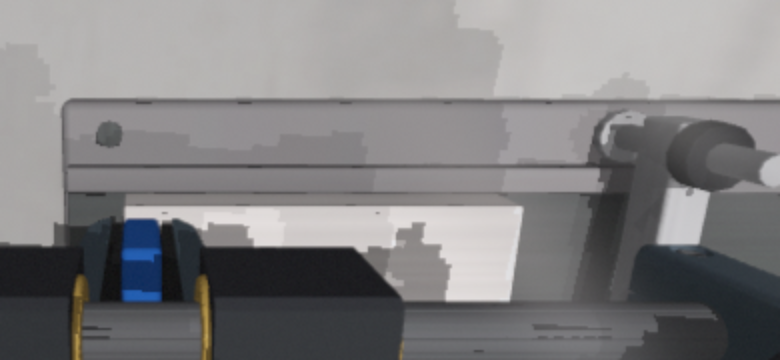

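{"api": "servo_tool", "payload": {"plan": [[[0,0,0,0,0,0,0.3],[0,0,0,0,0,0,0.35],[0,0,-20,0,0,0,0.4],[0,0,-45,0,0,0,0.4],[-40,20,-45,0,0,0,0.4],[-80,45,-45,0,0,0,0.4],[-120,65,-45,0,0,0,0.4],[-136,73,-45,0,0,0,0.4],[-136,73,-45,0,0,0,0.4],[-136,73,-30,0,0,0,0.4],[-136,73,-24,0,0,0,0.4],[-136,73,-24,0,0,0,0.4]]]}}

```text
time_s: 20.25
ee_pos: [572.8, 114.5, 61.0]
ee_rot: [-179.8, 0.0, 93.8]
force: [-0.2, -1.0, -0.3]
gripper_width: 36.5
```

Run:
```python
from h import *
f,s=wrist("pics/w12.png"); print(s["time_s"],s["ee_pos"],s["force"],s["gripper_width"])
```

```text
20.25 [572.80004978 114.46456967  60.95344883] [-0.15402889 -1.00186585 -0.33427111] 36.540466295835294
```

View pics/w12.png

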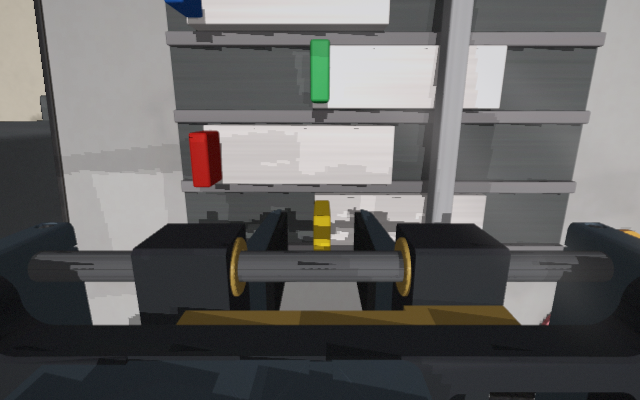

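Yellow tab sits mid-jaw (322,225); green's nose is out past the bar (490,75). Grasping yellow and drawing it back.

{"api": "servo_tool", "payload": {"plan": [[[0,0,15,0,0,0,0.4],[0,0,24,0,0,0,0.3],[0,0,24,0,0,0,0.2],[0,0,24,0,0,0,0.2],[0,0,24,0,0,0,0.2],[0,0,24,0,0,0,0.2],[0,0,24,0,0,0,0.2],[0,0,24,0,0,0,0.0],[0,0,24,0,0,0,0.0],[0,0,24,0,0,0,0.0],[0,0,24,0,0,0,0.0]]]}}

```text
time_s: 21.4
ee_pos: [574.2, 113.5, 38.1]
ee_rot: [-180.0, 0.0, 93.8]
force: [-0.5, -1.0, 1.9]
gripper_width: 9.8
```

{"api": "servo_tool", "payload": {"plan": [[[0,-3,0,0,0,0,0],[0,-6,0,0,0,0,0],[0,-9,0,0,0,0,0],[0,-13,0,0,0,0,0],[0,-17,0,0,0,0,0],[0,-21,0,0,0,0,0],[0,-25,0,0,0,0,0],[0,-29,0,0,0,0,0],[0,-33,0,0,0,0,0],[0,-37,0,0,0,0,0],[0,-41,0,0,0,0,0],[0,-45,0,0,0,0,0],[0,-49,0,0,0,0,0],[0,-53,0,0,0,0,0],[0,-57,0,0,0,0,0],[0,-61,0,0,0,0,0],[0,-65,0,0,0,0,0],[0,-66,0,0,0,0,0],[0,-66,0,0,0,0,0]]]}}

```text
time_s: 23.3
ee_pos: [508.1, 109.1, 38.1]
ee_rot: [-180.0, 0.0, 93.8]
force: [1.0, 0.2, 5.5]
gripper_width: 10.1
```

Run:
```python
from h import *
f,s=wrist("pics/w13.png"); print(s["time_s"],s["ee_pos"],s["force"],s["gripper_width"])
```

```text
23.3 [508.0717926  109.14645084  38.08710231] [1.04722794 0.2470938  5.46229443] 10.136145970343108
```

View pics/w13.png

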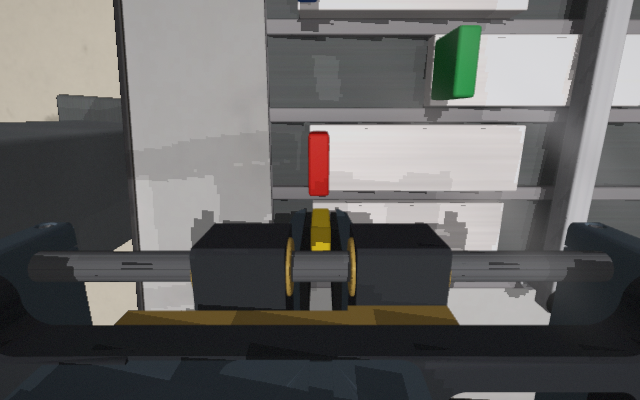

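{"api": "servo_tool", "payload": {"plan": [[[0,0,0,0,0,0,0.3],[0,0,0,0,0,0,0.4],[0,0,-15,0,0,0,0.4],[0,0,-50,0,0,0,0.4],[0,0,-100,0,0,0,0.4],[40,-50,-150,0,0,0,0.4],[40,-50,-200,0,0,0,0.4],[40,-50,-200,0,0,0,0.4],[40,-50,-200,0,0,0,0.4],[40,-50,-200,0,0,0,0.4]]]}}

```text
time_s: 24.35
ee_pos: [455.1, 145.6, 237.1]
ee_rot: [-179.9, 0.0, 93.8]
force: [0.1, -0.1, 0.2]
gripper_width: 36.6
```

Run:
```python
from h import *
f,s=wrist("pics/w14.png"); print(s["time_s"],s["ee_pos"],s["force"],s["gripper_width"])
g=grab_frame("scene"); save("pics/s14.png",cv2.resize(g["color"][80:240,280:480],None,fx=3.5,fy=3.5,interpolation=cv2.INTER_CUBIC))
h=grab_frame("top"); save("pics/t14.png",cv2.resize(h["color"][100:260,260:500],None,fx=3,fy=3,interpolation=cv2.INTER_CUBIC))
import pickle; pickle.dump((f,g,h),open("end.pkl","wb"))
```

```text
24.35 [455.07761344 145.57830731 237.10780284] [ 0.13395523 -0.13859906  0.21015536] 36.60533707550091
```

View pics/w14.png

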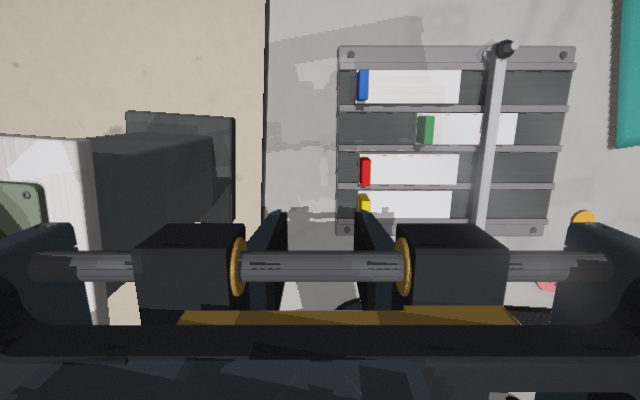

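View pics/s14.png

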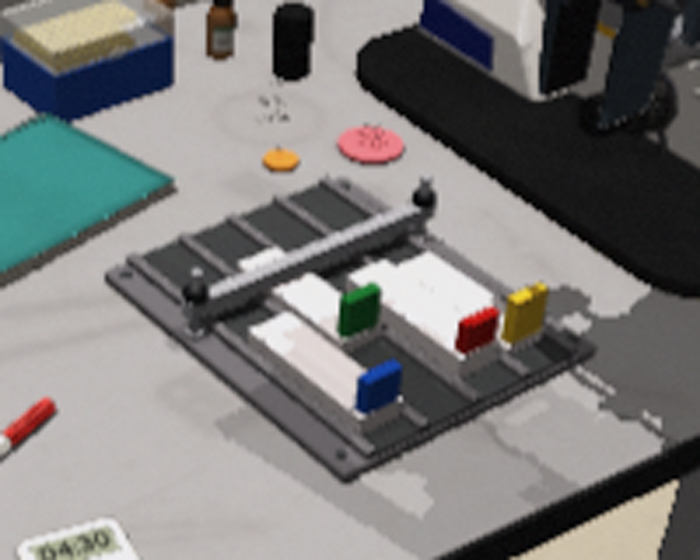

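View pics/t14.png

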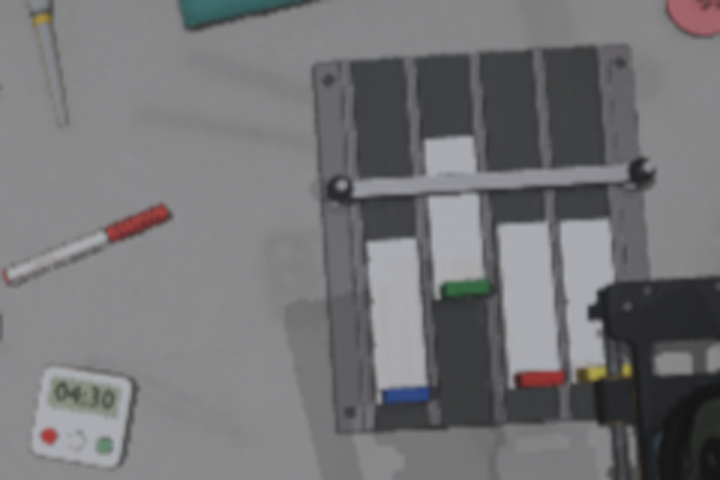

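Run:
```python
from h import *
import pickle
f,g,h=pickle.load(open("end.pkl","rb")); old=pickle.load(open("f0.pkl","rb"))["top"]
a=np.radians(3.7); R=np.array([[np.cos(a),-np.sin(a)],[np.sin(a),np.cos(a)]]); c=np.array([603.8,182.9])
for nm,q in (("wrist",f),("top",h)):
    Rr,t=cam(q); vv,uu=np.mgrid[0:400,0:640]; z=q["range_z"]
    P=np.stack([(uu-q["cx"])/q["fx"]*z,(vv-q["cy"])/q["fy"]*z,z],-1).reshape(-1,3)-t; P=(P@Rr)[z.ravel()>0]; b=(P[:,:2]-c)@R
    for k,y,T_ in (("yellow",-69,20),("red",-23,32),("green",23,24),("blue",69,28)):
        m=(abs(b[:,1]-y)<10)&(abs(P[:,2]-T_)<3.5)&(abs(b[:,0])<125); x=b[m,0]
        xs=np.sort(x); 
        x0=[np.median(P[m&(abs(b[:,0]-xx)<8),2]).round(1) for xx in np.percentile(x,[10,90])]
        print(nm,k,"x range",np.percentile(x,[1,99]).round(1),"z near/far",x0)
print("timer diff",np.abs(h["color"][215:260,265:310].astype(int)-old["color"][215:260,265:310]).mean())
job_done(); print(state()["time_s"])
```

```text
wrist yellow x range [-88.9  10.1] z near/far [np.float64(20.4), np.float64(20.4)]
wrist red x range [-104.4   35. ] z near/far [np.float64(32.3), np.float64(32.4)]
wrist green x range [-39.3  74.5] z near/far [np.float64(24.4), np.float64(24.4)]
wrist blue x range [-96.4  34.9] z near/far [np.float64(28.4), np.float64(28.3)]
top yellow x range [-96.   26.1] z near/far [np.float64(20.1), np.float64(20.0)]
top red x range [-96.2  23.2] z near/far [np.float64(32.6), np.float64(32.7)]
top green x range [-29.7  71.2] z near/far [np.float64(24.0), np.float64(23.7)]
top blue x range [-103.1    0.4] z near/far [np.float64(28.3), np.float64(27.9)]
timer diff 11.565267489711934
the job is handed in; nothing more can be done
the job is handed in; nothing more can be done
```

The crossbar stands between 12 and 16 mm above the channel floors: the 12 mm strip goes under it and the 16 mm strip does not. The job was handed in at about 24.5 s of the 72 s allowed.

- **Yellow (8 mm):** it went under with its nose about 30 mm out on the far side. I drew it back to its start at the end.
- **Green (12 mm):** it went under and I left it there, nose about 30 mm out on the far side.
- **Blue (16 mm):** it stopped at the bar. The reading stayed at 522.6 mm while about 3 mm more was commanded, and the push reached 8.6 N. I stopped there and drew it back about 30 mm.
- **Red (20 mm):** not tried or touched.

**Last checks:**
- The pictures show only green under the bar, with the other three in their channels.
- In both views each strip's top is level to within 0.4 mm from end to end, at its expected height.
- By the arm's readings and the pictures, yellow and blue stand 20 to 30 mm clear of the bar. Red is still at its start, about 23 mm clear.

**Checks that disagreed or failed:**
- The depth-based far ends of yellow, red and blue were unreliable because some bar points got into the selection. For example, blue's nose came out at x = 34.9 in one view and 0.4 in the other, so I relied on the pictures and arm readings instead.
- The timer's before/after picture difference was not zero (11.6 grey levels on average). I think this is the changed shadows. In the picture it stands at about pixel (287, 239), within a pixel of where it was, and the arm never went near it.

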